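# Open the axle's snap ring and hold it at its groove

## Task

Put the closed jaws of the bent-jaw snap-ring pliers down into the gap of the big snap ring on its carton, squeeze the handles to open the ring, and take it up on the pliers. Lower it, not forcing it, over the upright pallet-truck axle until it is level with the groove above the washer, and finish there still holding the pliers squeezed, the ring spread, level and clear of the axle, so that a workmate can check the washer before it is let go. Touch the ring only with the pliers, and leave the other things on the table where they are.

Things in the scene. Friction and masses are not known exactly. Their poses are not given: they have to be found in the camera images.
- pliers: Snap-ring pliers, 177 mm long, steel, two black rubber handles, lying flat on the table. Origin at the pivot rivet, 12 mm above the underside; x points to the jaws, z up. The levers do not cross: squeezing the handles opens the jaws. Handles from x = -28 to -118 mm, z = -12 to +6 mm, outer faces 52 mm apart at x = -50, flaring to 63 mm at the rear ends. About 125 g.
- pliers_grip (a point): Point midway between the pliers' handles, 50 mm behind the pivot and 9 mm above the underside: the place to take them from above, fingers outside the two handles. The pliers nearly balance here.
- pliers_jaws (a point): Point between the lower ends of the jaws, 55 mm ahead of the pivot: two upright serrated blades bent down level with the handles' underside, 5 mm long along the pliers. Closed they measure 7 mm over their outer faces, which bear on the ring's ears (fully open 36 mm). A shoulder 3.2 mm above their lower ends, 16 mm wide over both, keeps the ring flat to the pliers.
- pliers_left (a joint): Opening of the left lever, rad: 0 closed, 0.27 at its stop; the right one mirrors it. A spring closes it: at the grip it takes 7 N to start and, with the ring, about 17 N to reach the stop, the handles then 25 mm over their outer faces. A light squeeze to 49.5 mm carries the pliers, jaws nearly shut (9 mm). As they are squeezed the pliers creep up to 7 mm jaws-first through the fingers.
- ring: Big C-shaped steel snap ring, 3 mm thick, 34 mm inside, about 44 mm outside, 20 g, lying flat on the carton. Origin at its centre on the underside; the gap faces -x, z up. Two straight ears turned outwards flank the gap from x = -17 to -31 mm; between them are about 17 mm at x = -24 and 15 mm at x = -28: jaws put down at x = -26 bear on them well.
- ring_bore (a point): Middle of the opened ring's clear bore: 3.1 mm from the ring's origin towards the gap, at half its thickness. Fully opened, the ring leaves about 1.8 mm all round the axle. Carried on the pliers it droops some 4 degrees away from the hand.
- ring_left (a joint): Opening of the ring's left half, rad: 0 at rest, about 0.24 when the pliers are fully squeezed. It springs back with 1 to 8 N at the ear, which holds the ring on the jaws by friction.
- ring_right (a joint): The same for the ring's right half.
- carton: Flat cardboard carton under the ring, 84 x 84 x 22 mm, fixed. Origin at the centre of its underside.
- axle_unit: Twin-wheel steer axle of a pallet truck lying on its side, fixed: two dark wheels of 160 mm diameter one above the other, a block between them, the steel axle standing up in the middle. Origin on the axle at table height. Heights above the table: tread 152 mm, hub 155, washer (53 mm diameter) 159, groove 163 to 169, axle end 177. Axle 35 mm diameter, end chamfered by 3 mm.
- axle_groove (a point): On the axle's centre line at mid-height of the groove, 166 mm above the table.
- axle_end (a point): Centre of the axle's flat top end, 177 mm above the table.
- tape_roll: Bystander: roll of packing tape, 100 mm diameter, 48 mm high.
- bearing: Bystander: ball bearing, 62 mm diameter, 16 mm high.
- screwdriver: Bystander: screwdriver, lying.
- grease_tin: Bystander: small tin, 68 mm diameter, 55 mm high.
- marker: Bystander: marker pen, 125 mm long, lying.
- phone: Bystander: phone, 74 x 150 x 9 mm.
- spare_washer: Bystander: flat washer, 53 mm diameter, 4 mm thick.
Mind the look-alikes: they are no part of the job. What is shaped like the pliers but yellow is not meant.

How it is judged:
By the outcome, as a careful person would: the job done as asked, in the order asked, and still so for the second after the job is handed in, while the arm keeps its last pose, push and grip.
It also fails if it takes over 50 s, if anything falls off the work surface, if the arm or the gripper's body presses on something with over 40 N, if the wrist force passes 120 N, or if a joint passes its speed limit or range.

## Robot

A 7-joint arm with a two-finger parallel gripper is mounted at the origin on the work surface. World frame = base frame: x ahead of the robot, y to its left, z up, the work surface at z = 0. Lengths are in m, angles in rad, forces in N, time in s.
With the tool pointing down it reaches from about 0.425 to 0.925 m from the base axis. Payload 6.8 kg.
Tool frame: the origin (TCP) lies midway between the tips of the shut fingers; the grasp point (between the pads) lies 19 mm behind it; z points along the fingers, y is the direction in which the jaws open and shut (so a half turn about z gives the same grasp; the last joint's range is limited). The gripper opens to 88 mm and grips with 3 to 60 N. Pads are 20 mm wide; open, the fingers measure 115 mm over their backs; the gripper's body (75 mm by 178 mm) begins 61 mm behind the grasp point.
Start: joints at [1.083, 0.477, 0.022, 1.555, -0.011, 1.109, -0.083], TCP at [0.25, -0.627, 0.223] pointing down, gripper open.
Joint ranges: [-2.96, 2.96], [-0.34, 2.1], [-1.41, 1.46], [0.24, 2.44], [-1.37, 4.51], [0.17, 1.92], [-2.96, 2.96]. Speed limits (rad/s): [2.39, 2.39, 3.14, 3.14, 3.14, 3.14, 3.14].

## Interface

Orientations are given as a 3x3 rotation matrix whose columns are the frame's x, y, z axes.
In Python, from workcell import bot gives the robot as it stands. The module is installed in compiled form; this text tells all that it offers.
- The arm moves only by the tool carry_out, never from a script. Its argument "steps" is a list of rows, each a list of 3 entries, a list of its own where there are three numbers: the closure, from -1 (fully open) to 1 (shut), then the shift along the tool's x, y, z as a fraction of full scale, then the turn, a rotation vector about the tool's x, y, z as a fraction of full scale. In form: [[jaw, [tx, ty, tz], [ax, ay, az]], ...]. A call has 1 to 20 rows; each row is the pose to reach, as a shift and turn from the pose commanded when the call began, along the tool's axes at that moment, turning the shorter way round; what a row does not reach only later rows make up. Full scale, the value 1, is 0.3 m for a shift and pi rad for a turn. A row lasts 1/12 s, in which the tool goes at most 41.7 mm and 7.16 degrees, less where a joint would pass 70% of its speed; a pose out of reach is approached as far as the arm can. A call with a number of a shift or a turn outside -1 to 1 is refused whole. A call with a gripper value outside its range is refused whole. The fingers move at their own pace and stop on an object; the grip force is fixed at half the most. Time passes only in rows, so rows that repeat a pose let the fingers close. It gives the time, the measured TCP pose, the force and the opening at its end, in the units of the state.
- bot.state(): the state, without advancing time (a new reading comes with each control period).
- bot.snapshot(name): name is "side" or "top"; returns a dict with "pixels" (480x640x3 uint8, blue, green, red), "mtx" (3x3 intrinsics, pixels), "k1" (the pictures are not rectified: a ray, as slopes to the right and down, at radius r is drawn at 1 + k1 r^2 times it, then the intrinsics apply), "camera_from_world" (4x4, takes a point from world to camera coordinates). Camera axes: x right, y down, z forward; pixel columns grow to the right and rows downward; lengths in m; the calibration is good to about 2 mm. A picture is of the moment at which its call begins. There is no depth.
- bot.job_done(): hands the job in, once; it reports no verdict.
The state is a dict: "time_s": time; "joints": joint angles; "joint_vel": joint speeds; "joint_efforts": joint torques, N m; "ee_pos": TCP position; "tool_rot": TCP orientation; "wrist_force": force on the tool from outside, world axes, zero at the start; "moment": the same for the moment, N m; "finger_gap": finger opening in m.
Only numpy, scipy, OpenCV 4.12 (cv2) and the standard library are available. Lean on these libraries where they do the work, as an engineer would, in place of code of your own. Each camera call takes 0.05 s, during which the arm holds its last target. There are 200 camera calls.

## Working session

There is one attempt and no reset: what is moved stays moved. The work goes in short steps, Python scripts to look and compute and a tool call to move; the robot and the scene stay as the last step left them, time stands still between calls to the robot, and variables do not carry over. Pictures are saved under pics/ and viewed, about 8 in all and at most 12, crops included, and the job is handed in when it is done.

Besides the shell and the picture viewer there is one more tool, called as name([rows], argument=value, ...), one row to a line, values as JSON. carry_out: Moves the arm, as the interface text tells. Shift numbers are shares of 0.3 m and turn numbers shares of pi rad, none past 1 either way. Its arguments: {"type":"object","properties":{"steps":{"type":"array","items":{"type":"array"}}},"required":["steps"]}

```bash
mkdir -p pics; cat > h.py <<'E'
import numpy as np, cv2
from workcell import bot
def snap(n):
    s=bot.snapshot(n); return s
def ray(s,px):
    K=np.array(s["mtx"]);k=s["k1"];T=np.array(s["camera_from_world"])
    d=(np.array(px,float)-K[:2,2])/[K[0,0],K[1,1]]
    u=d.copy()
    for _ in range(30): u=d/(1+k*(u@u))
    R=T[:3,:3]; o=-R.T@T[:3,3]; v=R.T@np.array([u[0],u[1],1]); return o,v
def onz(s,px,z):
    o,v=ray(s,px); return o+v*(z-o[2])/v[2]
def proj(s,p):
    K=np.array(s["mtx"]);T=np.array(s["camera_from_world"])
    c=T[:3,:3]@np.array(p)+T[:3,3]; u=c[:2]/c[2]; u=u*(1+s["k1"]*(u@u)); return u*[K[0,0],K[1,1]]+K[:2,2]
E
python3 - <<'E'
from h import *
import pickle
for n in("top","side"):
    s=snap(n); cv2.imwrite(f"pics/{n}0.png",s["pixels"]); pickle.dump(s,open(f"{n}0.pkl","wb"))
    o,v=ray(s,(320,240)); print(n,o.round(3),v.round(3),s["mtx"][0][0],s["k1"])
st=bot.state(); print({k:np.round(v,3).tolist() for k,v in st.items()})
E
```

```text
top [ 0.439 -0.037  1.331] [ 0.084  0.003 -0.996] 533.2876250003817 0.025175129162572057
side [0.141 0.787 0.683] [ 0.384 -0.774 -0.503] 543.1962205497583 0.016125544098122783
{'time_s': 0.1, 'joints': [1.083, 0.478, 0.022, 1.556, -0.011, 1.109, -0.083], 'joint_vel': [0.0, 0.0, -0.002, -0.002, -0.001, 0.002, 0.0], 'joint_efforts': [0.004, -58.409, 1.539, -27.331, -0.054, 0.013, 0.0], 'ee_pos': [0.25, -0.626, 0.222], 'tool_rot': [[0.929, 0.371, -0.001], [0.371, -0.929, 0.001], [-0.0, -0.002, -1.0]], 'wrist_force': [0.598, 0.206, -0.12], 'moment': [0.029, 0.031, -0.025], 'finger_gap': 0.088}
```

View pics/top0.png

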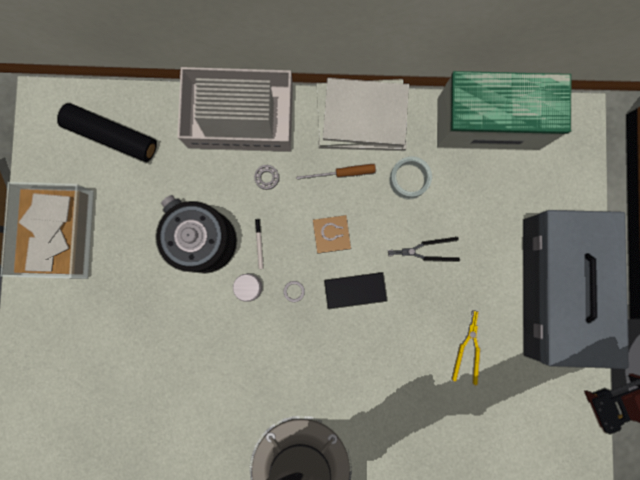

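View pics/side0.png

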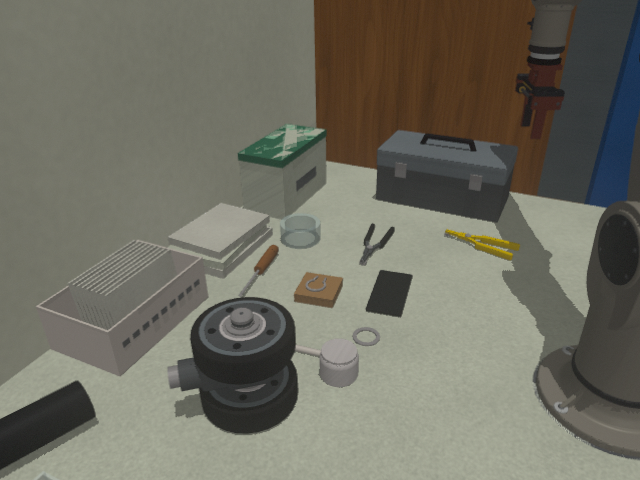

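The black pliers lie at about (388–460, 250) in the top view with their jaws to the left (+y). The ring is on its carton at (331, 233) and the axle is at (190, 236). I'll enlarge the details next.

```bash
python3 - <<'E'
from h import *
import pickle
t=pickle.load(open("top0.pkl","rb"));s=pickle.load(open("side0.pkl","rb"))
def crop(i,x,y,w,h,W):return cv2.resize(i[y:y+h,x:x+w],(W,round(W*h/w)),interpolation=cv2.INTER_CUBIC)
a=crop(t["pixels"],305,205,160,70,800)           #5x
b=crop(s["pixels"],290,215,110,95,440-0)[:,:]    #4x -> 440x380? 
c=crop(s["pixels"],210,295,72,76,360)[:250]      #5x
b=b[:250]
o=np.zeros((600,800,3),np.uint8);o[:350]=a;o[350:600,:440]=crop(s["pixels"],290,218,110,62,440)[:250][:250] if 0 else cv2.copyMakeBorder(crop(s["pixels"],290,218,110,62,440),0,250-248,0,0,cv2.BORDER_CONSTANT);o[350:600,440:800]=c
cv2.imwrite("pics/c1.png",o)
# pixel guesses
for n,p,z in(("axle end",(190,235.5),.177),("ring",(331.5,232.5),.0235),("carton",(332,234),.022),("pl tip",(389,253),.006),("piv",(412,251),.012),("h1",(459,239),.01),("h2",(459,260),.01)):
    print(n,onz(t,p,z).round(4))
E
```

```text
axle end [0.5388 0.2486 0.177 ]
ring [ 0.5694 -0.0604  0.0235]
carton [ 0.5659 -0.0618  0.022 ]
pl tip [ 0.524  -0.2051  0.006 ]
piv [ 0.5302 -0.2612  0.012 ]
h1 [ 0.5635 -0.3778  0.01  ]
h2 [ 0.5113 -0.3781  0.01  ]
```

View pics/c1.png

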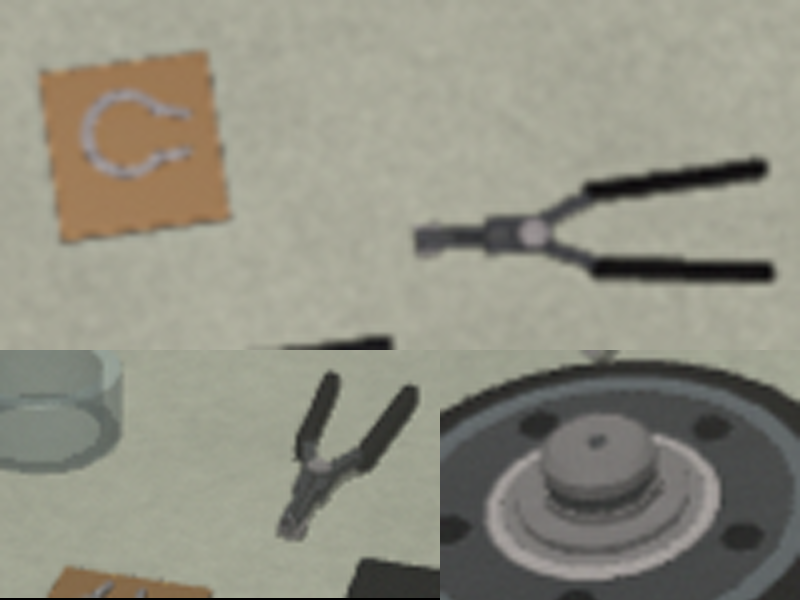

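The ring's gap faces −y and the pliers' jaws point to +y, so they are almost lined up already. Next I'll measure both with masks.

```bash
cat > m.py <<'E'
from h import *
import pickle
t=pickle.load(open("top0.pkl","rb"));s=pickle.load(open("side0.pkl","rb"))
def cfit(P):
    A=np.c_[2*P,np.ones(len(P))]; x=np.linalg.lstsq(A,(P**2).sum(1),rcond=None)[0]
    r=np.sqrt(x[2]+x[:2]@x[:2]); res=np.hypot(*(P-x[:2]).T)-r; return x[:2],r,res
def mask(img,f,x0,y0,x1,y1):
    m=np.zeros(img.shape[:2],bool); m[y0:y1,x0:x1]=f(img[y0:y1,x0:x1].astype(int)); return m
def pts(cam,m,z):
    ys,xs=np.nonzero(m); return np.array([onz(cam,p,z)[:2] for p in zip(xs,ys)])
if __name__=="__main__":
    sat=lambda i:i.max(2)-i.min(2)
    # pliers handles
    for cam,nm,box in((t,"top",(420,230,464,270)),(s,"side",(362,222,398,256))):
        m=mask(cam["pixels"],lambda i:i.max(2)<60,*box)
        n,l,st,_=cv2.connectedComponentsWithStats(m.astype(np.uint8))
        L=[]
        for k in range(1,n):
            if st[k,4]<15: continue
            P=pts(cam,l==k,.009); vx,vy,x,y=cv2.fitLine(P.astype(np.float32),2,0,1e-4,1e-4).ravel()
            q=(P-[x,y])@[vx,vy]; c=P.mean(0); L.append((c,np.array([vx,vy])*np.sign(vy)))
            print(nm,"handle",st[k,4],c.round(4),"ends",(c+L[-1][1]*q.min()).round(4),(c+L[-1][1]*q.max()).round(4),"ang",np.degrees(np.arctan2(*L[-1][1][::-1])).round(2))
        if len(L)==2:
            ax=L[0][1]+L[1][1]; print(" mid",((L[0][0]+L[1][0])/2).round(4),"axis deg",np.degrees(np.arctan2(ax[1],ax[0])).round(2))
    # pivot rivet (bright) top
    g=t["pixels"].max(2).astype(float); 
    m=mask(t["pixels"],lambda i:i.max(2)>150,407,246,417,257)
    print("pivot px",np.argwhere(m).mean(0)[::-1].round(2) if m.any() else None, g[249:255,405:418].astype(int).tolist())
    # carton + ring
    for cam,nm,box in((t,"top",(310,212,354,257)),(s,"side",(290,270,348,310))):
        hsv=cv2.cvtColor(cam["pixels"],cv2.COLOR_BGR2HSV)
        m=np.zeros(hsv.shape[:2],np.uint8);x0,y0,x1,y1=box
        sub=hsv[y0:y1,x0:x1]; br=((sub[...,0]>5)&(sub[...,0]<22)&(sub[...,1]>90)).astype(np.uint8); m[y0:y1,x0:x1]=br
        c=max(cv2.findContours(m,cv2.RETR_EXTERNAL,cv2.CHAIN_APPROX_NONE)[0],key=cv2.contourArea)
        f=np.zeros_like(m); cv2.drawContours(f,[c],-1,1,-1); f=cv2.erode(f,np.ones((3,3)))
        rm=(f>0)&(hsv[...,1]<95)
        if nm=="top":
            r=cv2.minAreaRect(c); print("carton",onz(t,r[0],.022).round(4),r)
        P=pts(cam,rm,.0235); cc,r,res=cfit(P)
        for _ in range(8):
            k=(np.hypot(*(P-cc).T)<.0235)&(np.hypot(*(P-cc).T)>.013); cc,r,res=cfit(P[k])
        e=P[np.hypot(*(P-cc).T)>.025]; d=e.mean(0)-cc if len(e) else np.zeros(2)
        print(nm,"ring n",len(P),cc.round(4),"r",r.round(4),"rms",res.std().round(4),"ears",len(e),e.mean(0).round(4) if len(e) else "", "gap deg",np.degrees(np.arctan2(d[1],d[0])).round(2))
    # axle view
    o=np.zeros((600,800,3),np.uint8)
    o[:600,:400]=cv2.resize(t["pixels"][205:265,170:210],(400,600),interpolation=cv2.INTER_CUBIC)
    o[:600,400:]=cv2.resize(s["pixels"][300:360,222:262],(400,600),interpolation=cv2.INTER_CUBIC)
    cv2.imwrite("pics/ax.png",o)
E
python3 m.py
```

```text
top handle 111 [ 0.5579 -0.3299] ends [ 0.5653 -0.3734] [ 0.5506 -0.2865] ang 99.6
top handle 117 [ 0.5135 -0.3319] ends [ 0.5132 -0.3759] [ 0.5139 -0.2891] ang 89.5
 mid [ 0.5357 -0.3309] axis deg 94.55
side handle 72 [ 0.5583 -0.3322] ends [ 0.5674 -0.3871] [ 0.5503 -0.2832] ang 99.33
side handle 101 [ 0.5125 -0.3325] ends [ 0.5147 -0.3858] [ 0.5103 -0.2785] ang 92.36
 mid [ 0.5354 -0.3324] axis deg 95.85
pivot px [410.39 250.22] [[70, 69, 69, 72, 92, 124, 135, 133, 114, 86, 85, 110, 130], [74, 71, 67, 79, 117, 142, 149, 146, 135, 111, 112, 150, 163], [79, 73, 66, 88, 130, 149, 151, 148, 143, 126, 123, 162, 172], [75, 72, 65, 81, 121, 150, 154, 150, 139, 113, 112, 152, 169], [72, 71, 68, 70, 97, 134, 142, 138, 124, 86, 77, 110, 139], [74, 74, 69, 66, 71, 92, 97, 98, 84, 66, 65, 74, 86]]
carton [ 0.5664 -0.0602  0.022 ] ((331.3658142089844, 233.7771453857422), (33.2028923034668, 33.16873550415039), 82.14668273925781)
top ring n 175 [ 0.5725 -0.0563] r 0.0197 rms 0.0024 ears 24 [ 0.5729 -0.0837] gap deg -89.22
side ring n 164 [ 0.5715 -0.0546] r 0.0194 rms 0.0026 ears 31 [ 0.5667 -0.0748] gap deg -103.42
```

View pics/ax.png

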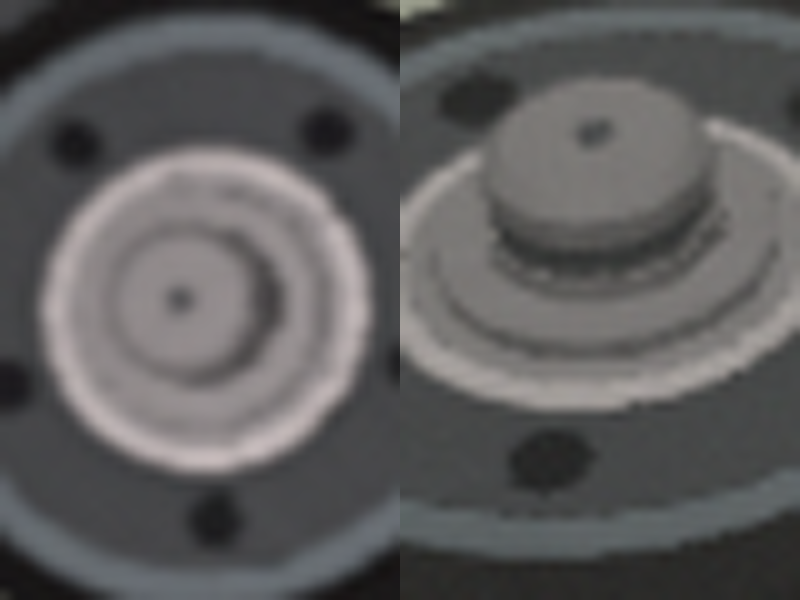

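The axle end has a dark centre dimple, at about (187.6, 234.4) in the top view and (241.0, 312.8) in the side view. I can use that dimple as the axle's centre. I'll refine both it and the ring, then work out the approach.

```bash
cat >> h.py <<'E'
def frac(target,yaw=0,tilt=(0,0)):
    st=bot.state();R=np.array(st["tool_rot"]);d=R.T@(np.array(target)-st["ee_pos"])
    return (d/.3).round(4).tolist(), st["ee_pos"], np.round(st["wrist_force"],2), st["finger_gap"], st["time_s"]
def tri(a,pa,b,pb):
    o1,v1=ray(a,pa);o2,v2=ray(b,pb);v1/=np.linalg.norm(v1);v2/=np.linalg.norm(v2)
    x=np.linalg.lstsq(np.c_[v1,-v2],o2-o1,rcond=None)[0]; p,q=o1+x[0]*v1,o2+x[1]*v2; return (p+q)/2,np.linalg.norm(p-q)
E
python3 - <<'E'
from m import *
def dark(cam,c,h=2,v=None):
    x,y=int(round(c[0])),int(round(c[1])); g=cam["pixels"].mean(2)[y-h:y+h+1,x-h:x+h+1]; w=np.clip(np.median(g)-4-g,0,None)
    Y,X=np.mgrid[y-h:y+h+1,x-h:x+h+1]; return np.array([(w*X).sum(),(w*Y).sum()])/w.sum()
pt=dark(t,(187.6,234.4));ps=dark(s,(241,312.75))
print("dimple",pt,ps,"tri",tri(t,pt,s,ps),onz(t,pt,.177).round(4),onz(s,ps,.177).round(4))
for cam,nm,box in((t,"top",(318,218,345,248)),(s,"side",(300,274,332,297))):
    x0,y0,x1,y1=box; i=cam["pixels"].astype(int)[y0:y1,x0:x1]; b=i[...,0]  # blue: high on steel, low on carton
    m=np.zeros((480,640),bool); thr=b.min()/2+b.max()/2; med=np.median(b); m[y0:y1,x0:x1]=b>med+25
    P=pts(cam,m,.025)
    rr=np.hypot(*(P-[.572,-.0555]).T); P=P[rr<.036]
    cc=np.array([.572,-.0555])
    for _ in range(10):
        q=np.hypot(*(P-cc).T);k=(q<.0235)&(q>.013); cc,r,res=cfit(P[k])
    e=P[(np.hypot(*(P-cc).T)>.0255)]
    print(nm,len(P),cc.round(4),r.round(4),res.std().round(4))
    for sg in(1,-1):
        u=e[(e[:,0]-e[:,0].mean())*sg>0]; print("  ear",len(u),u.mean(0).round(4))
    for row in m[y0:y1,x0:x1]: print("".join(".#"[v] for v in row))
R=np.array(bot.state()["tool_rot"]); print("A",frac((.30,-.42,.32)))
E
```

```text
dimple [187.55833333 234.53958333] [240.88648649 312.86306306] tri (array([0.54083242, 0.25415047, 0.1765963 ]), np.float64(0.0001294630097439082)) [0.5407 0.254  0.177 ] [0.5406 0.2546 0.177 ]
top 115 [ 0.5724 -0.0562] 0.0197 0.0018
  ear 5 [ 0.5835 -0.0829]
  ear 6 [ 0.5625 -0.0827]Traceback (most recent call last):
  File "<stdin>", line 19, in <module>
  File "<stdin>", line 19, in <genexpr>
TypeError: string indices must be integers, not 'numpy.bool'
```

The axle end triangulates to (0.5408, 0.2542, 0.1766), against an expected height of 0.177, and the two rays miss each other by only 0.1 mm. The ring centre is about (0.572, −0.056) with its gap at about −89°. The move goes up and around the toolbox first.

carry_out([
  [-1, [0, 0, -0.3], [0, 0, 0]],
  [-1, [0, 0, -0.33], [0, 0, 0]],
  [-1, [0, 0, -0.33], [0, 0, 0]],
  [-1, [0.411, -0.579, -0.33], [0, 0, -0.405]],
  [-1, [0.411, -0.579, -0.33], [0, 0, -0.405]],
  [-1, [0.411, -0.579, -0.33], [0, 0, -0.405]],
  [-1, [0.411, -0.579, -0.33], [0, 0, -0.405]],
  [-1, [0.411, -0.579, -0.33], [0, 0, -0.405]],
  [-1, [0.411, -0.579, -0.33], [0, 0, -0.405]],
  [-1, [0.411, -0.579, -0.33], [0, 0, -0.405]],
  [-1, [0.411, -0.579, -0.33], [0, 0, -0.405]],
  [-1, [0.411, -0.579, -0.33], [0, 0, -0.405]],
  [-1, [0.411, -0.579, -0.33], [0, 0, -0.405]],
  [-1, [0.411, -0.579, -0.33], [0, 0, -0.405]],
  [-1, [0.411, -0.579, -0.33], [0, 0, -0.405]],
  [-1, [0.411, -0.579, -0.33], [0, 0, -0.405]],
])

```text
time_s: 1.43
ee_pos: [0.3002, -0.4198, 0.3214]
tool_rot: [[-0.078, 0.997, -0.0], [0.997, 0.078, 0.0], [0.0, -0.0, -1.0]]
wrist_force: [-0.3, 0.3, 0.1]
finger_gap: 0.088
```

```bash
python3 - <<'E'
from h import *
st=bot.state();R=np.array(st["tool_rot"]);print(R.round(4),np.degrees(np.arctan2(R[1,0],R[0,0])))
print(frac((.5337,-.3087,.06)),frac((.5337,-.3087,.004)))
E
```

```text
[[-7.77e-02  9.97e-01 -2.00e-04]
 [ 9.97e-01  7.77e-02  4.00e-04]
 [ 4.00e-04 -2.00e-04 -1.00e+00]] 94.45525057734035
([0.3085, 0.8049, 0.8714], array([ 0.30020267, -0.41983586,  0.32144425]), array([-0.26,  0.31,  0.09]), 0.08798300315248402, 1.4333) ([0.3085, 0.805, 1.0581], array([ 0.30020267, -0.41983586,  0.32144425]), array([-0.26,  0.31,  0.09]), 0.08798300315248402, 1.4333)
```

carry_out([
  [-1, [0.308, 0.805, 0], [0, 0, 0]],
  [-1, [0.308, 0.805, 0], [0, 0, 0]],
  [-1, [0.308, 0.805, 0], [0, 0, 0]],
  [-1, [0.308, 0.805, 0.4], [0, 0, 0]],
  [-1, [0.308, 0.805, 0.8], [0, 0, 0]],
  [-1, [0.308, 0.805, 0.87], [0, 0, 0]],
  [-1, [0.308, 0.805, 0.87], [0, 0, 0]],
  [-1, [0.308, 0.805, 0.87], [0, 0, 0]],
  [-1, [0.308, 0.805, 0.87], [0, 0, 0]],
  [-1, [0.308, 0.805, 0.87], [0, 0, 0]],
  [-1, [0.308, 0.805, 0.87], [0, 0, 0]],
  [-1, [0.308, 0.805, 0.87], [0, 0, 0]],
  [-1, [0.308, 0.805, 0.87], [0, 0, 0]],
  [-1, [0.308, 0.805, 0.87], [0, 0, 0]],
])

```text
time_s: 2.6
ee_pos: [0.5342, -0.31, 0.0631]
tool_rot: [[-0.079, 0.997, 0.003], [0.997, 0.079, -0.002], [-0.003, 0.003, -1.0]]
wrist_force: [-1.0, 0.8, -0.0]
finger_gap: 0.0877
```

```bash
python3 - <<'E'
from h import *
print(frac((.5337,-.3087,.004)))
s=snap("side");cv2.imwrite("pics/s1.png",cv2.resize(s["pixels"][130:310,290:490],(800,720))[:600])
E
```

```text
([0.0048, -0.0017, 0.1971], array([ 0.53415676, -0.30996331,  0.0631426 ]), array([-0.96,  0.78, -0.01]), 0.08773505077605259, 2.6)
```

View pics/s1.png

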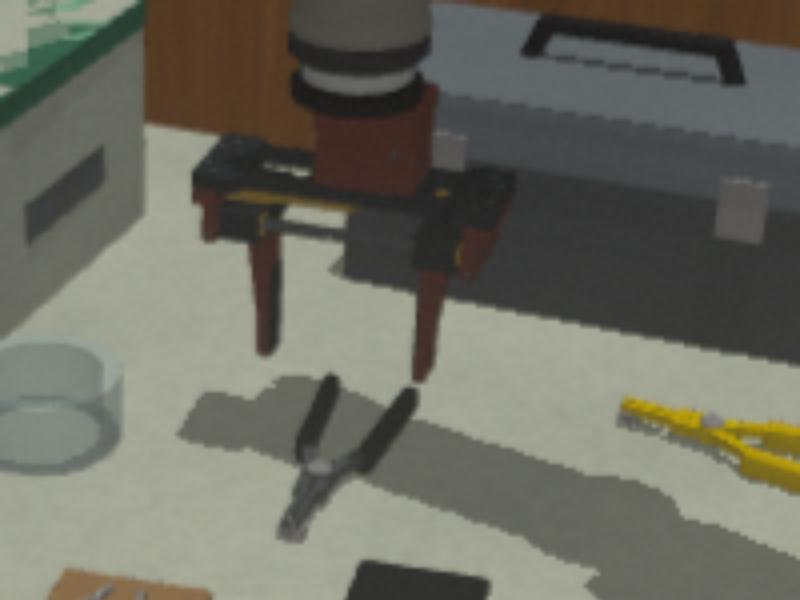

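The open fingers straddle the handles at crop (265–420, 360). Now I'll lower and close lightly.

carry_out([
  [-1, [0.004, -0.002, 0.1], [0, 0, 0]],
  [-1, [0.004, -0.002, 0.17], [0, 0, 0]],
  [-1, [0.004, -0.002, 0.19], [0, 0, 0]],
  [-1, [0.004, -0.002, 0.195], [0, 0, 0]],
  [-1, [0.004, -0.002, 0.195], [0, 0, 0]],
  [-1, [0.004, -0.002, 0.195], [0, 0, 0]],
  [-0.5, [0.004, -0.002, 0.195], [0, 0, 0]],
  [-0.25, [0.004, -0.002, 0.195], [0, 0, 0]],
  [-0.125, [0.004, -0.002, 0.195], [0, 0, 0]],
  [-0.125, [0.004, -0.002, 0.195], [0, 0, 0]],
  [-0.125, [0.004, -0.002, 0.195], [0, 0, 0]],
  [-0.125, [0.004, -0.002, 0.195], [0, 0, 0]],
  [-0.125, [0.004, -0.002, 0.195], [0, 0, 0]],
  [-0.125, [0.004, -0.002, 0.195], [0, 0, 0]],
  [-0.125, [0.004, -0.002, 0.195], [0, 0, 0]],
  [-0.125, [0.004, -0.002, 0.195], [0, 0, 0]],
])

```text
time_s: 3.98
ee_pos: [0.533, -0.3071, 0.0023]
tool_rot: [[-0.081, 0.997, 0.0], [0.997, 0.081, -0.0], [-0.0, 0.0, -1.0]]
wrist_force: [0.2, 0.6, 2.0]
finger_gap: 0.0497
```

Gripped, with a 49.7 mm opening. I'll lift and carry the pliers over the ring.

carry_out([
  [-0.125, [0, 0, -0.05], [0, 0, 0]],
  [-0.125, [0, 0, -0.12], [0, 0, 0]],
  [-0.125, [0, 0, -0.2], [0, 0, 0]],
  [-0.125, [0.05, 0.02, -0.2], [0, 0, 0.005]],
  [-0.125, [0.13, 0.055, -0.2], [0, 0, 0.01]],
  [-0.125, [0.22, 0.095, -0.2], [0, 0, 0.015]],
  [-0.125, [0.3, 0.13, -0.2], [0, 0, 0.02]],
  [-0.125, [0.36, 0.16, -0.2], [0, 0, 0.02]],
  [-0.125, [0.388, 0.17, -0.2], [0, 0, 0.02]],
  [-0.125, [0.388, 0.17, -0.2], [0, 0, 0.02]],
  [-0.125, [0.388, 0.17, -0.2], [0, 0, 0.02]],
  [-0.125, [0.388, 0.17, -0.2], [0, 0, 0.02]],
  [-0.125, [0.388, 0.17, -0.2], [0, 0, 0.02]],
])

```text
time_s: 5.07
ee_pos: [0.5734, -0.1891, 0.062]
tool_rot: [[-0.016, 1.0, -0.001], [1.0, 0.016, -0.001], [-0.001, -0.001, -1.0]]
wrist_force: [0.1, 0.2, 0.2]
finger_gap: 0.0494
```

```bash
python3 - <<'E'
from h import *
import pickle
st=bot.state();print(st["ee_pos"],np.array(st["tool_rot"]).round(4).tolist(),st["wrist_force"])
o=np.zeros((400,800,3),np.uint8)
for k,(n,x,y) in enumerate((("top",310,205),("side",290,235))):
    s=snap(n);pickle.dump(s,open(n+"1.pkl","wb"));o[:,400*k:400*k+400]=cv2.resize(s["pixels"][y:y+67,x:x+67],(400,400),interpolation=cv2.INTER_CUBIC)
    p=np.array(st["ee_pos"]); R=np.array(st["tool_rot"])
    print(n,"pred jaw px",proj(s,p+R@[.105,0,.0023]),"x0,y0",x,y)
cv2.imwrite("pics/j1.png",o)
E
```

```text
[ 0.57341532 -0.18913782  0.061952  ] [[-0.0157, 0.9999, -0.0007], [0.9999, 0.0157, -0.001], [-0.001, -0.0007, -1.0]] [0.12624321 0.17107882 0.16433527]
top pred jaw px [341.74742891 230.3135918 ] x0,y0 310 205
side pred jaw px [320.95692684 263.48730186] x0,y0 290 235
```

View pics/j1.png

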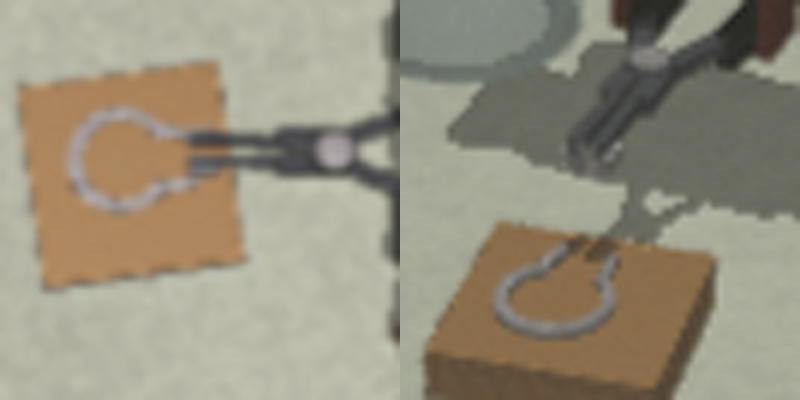

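The jaws are just above the gap. In the top crop the tips are at about (192, 150), between ears at y of about 135 and 184. I'll convert these to world positions.

```bash
python3 - <<'E'
from m import *
t=pickle.load(open("top1.pkl","rb"));s=pickle.load(open("side1.pkl","rb"))
f=lambda c,x,y:((c[0]+.5)/400*67-.5+x,(c[1]+.5)/400*67-.5+y)
T=lambda c,z:onz(t,f(c,310,205),z)[:2].round(4); S=lambda c,z:onz(s,f((c[0]-400,c[1]),290,235),z)[:2].round(4)
print("jaw front top",T((188,150),.065),"pivot",T((334,151),.08),"jaw side",S((592,165),.0597),"pivot side",S((648,57),.08))
print("tri piv",tri(t,f((334,151),310,205),s,f((248,57),290,235)))
print("ring left edge",T((69,160),.025),"top/bot",T((118,108),.025),T((118,211),.025))
print("ears root/tip mid", T((157,157.5),.025),T((193,158.5),.025))
print("side ring: far-left,right,bottom",S((496,298),.0235),S((614,298),.0235),S((552,337),.0235),"ears tips",S((563,248),.025),S((609,250),.025))
# fits by blue channel
for cam,nm,box in((t,"top",(318,218,341,246)),(s,"side",(304,272,328,294))):
    x0,y0,x1,y1=box; b=cam["pixels"][y0:y1,x0:x1,0].astype(int); m=np.zeros((480,640),bool); m[y0:y1,x0:x1]=b>np.median(b)+25
    P=pts(cam,m,.0245);cc=np.array([.572,-.0555])
    for _ in range(10):
        q=np.hypot(*(P-cc).T);k=(q<.0235)&(q>.015); cc,r,res=cfit(P[k])
    print(nm,k.sum(),cc.round(4),r.round(4),res.std().round(4))
E
```

```text
jaw front top [ 0.5726 -0.0823] pivot [ 0.5723 -0.1394] jaw side [ 0.5723 -0.0891] pivot side [ 0.5715 -0.135 ]
tri piv (array([ 0.5730164 , -0.13947342,  0.07717376]), np.float64(0.0009597289816983145))
ring left edge [ 0.5713 -0.0348] top/bot [ 0.5934 -0.0544] [ 0.5508 -0.0556]
ears root/tip mid [ 0.5733 -0.071 ] [ 0.5734 -0.0859]
side ring: far-left,right,bottom [ 0.5903 -0.0469] [ 0.5522 -0.0644] [ 0.5617 -0.0339] ears tips [ 0.5816 -0.0832] [ 0.5659 -0.089 ]
top 108 [ 0.5724 -0.0562] 0.0196 0.0019
side 72 [ 0.5716 -0.0555] 0.0199 0.0016
```

The ring centre is (0.572, −0.056) from both views, with the ears' middle at x = 0.5735. The jaws need about +1 mm in x and +2.5 mm in y. I'll correct that, then lower while watching the force.

carry_out([
  [-0.125, [0.009, 0.004, 0], [0, 0, 0]],
  [-0.125, [0.009, 0.004, 0], [0, 0, 0]],
  [-0.125, [0.009, 0.004, 0.04], [0, 0, 0]],
  [-0.125, [0.009, 0.004, 0.08], [0, 0, 0]],
  [-0.125, [0.009, 0.004, 0.1], [0, 0, 0]],
  [-0.125, [0.009, 0.004, 0.11], [0, 0, 0]],
  [-0.125, [0.009, 0.004, 0.115], [0, 0, 0]],
  [-0.125, [0.009, 0.004, 0.118], [0, 0, 0]],
  [-0.125, [0.009, 0.004, 0.118], [0, 0, 0]],
  [-0.125, [0.009, 0.004, 0.118], [0, 0, 0]],
])

```text
time_s: 6.0
ee_pos: [0.5757, -0.1842, 0.027]
tool_rot: [[-0.018, 1.0, 0.001], [1.0, 0.018, -0.0], [-0.0, 0.001, -1.0]]
wrist_force: [-0.4, 0.2, -0.2]
finger_gap: 0.0493
```

```bash
python3 - <<'E'
from h import *
import pickle
st=bot.state();print(st["ee_pos"],np.array(st["tool_rot"]).round(4).tolist(),st["wrist_force"],st["moment"])
o=np.zeros((400,800,3),np.uint8)
for k,(n,x,y) in enumerate((("top",315,210),("side",300,258))):
    s=snap(n);pickle.dump(s,open(n+"2.pkl","wb"));o[:,400*k:400*k+400]=cv2.resize(s["pixels"][y:y+40,x:x+40],(400,400),interpolation=cv2.INTER_CUBIC)
cv2.imwrite("pics/j2.png",o)
E
```

```text
[ 0.5756891  -0.18417454  0.02703614] [[-0.0185, 0.9998, 0.0005], [0.9998, 0.0185, -0.0001], [-0.0001, 0.0005, -1.0]] [-0.41088599  0.23302329 -0.21552793] [-0.07192862 -0.09923147  0.02385842]
```

View pics/j2.png

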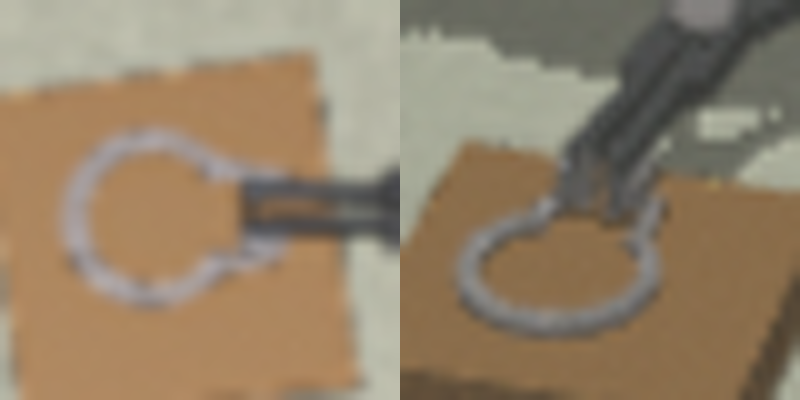

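The jaws are inside the gap. In the top crop the jaw middle is at y ≈ 207 and the ear middle at about 213, and the jaws' front is about 22 mm from the ring's centre. I'll shift −1.3 mm in x and −2 mm in y, then lower the last bit.

carry_out([
  [-0.125, [-0.006, -0.004, 0], [0, 0, 0]],
  [-0.125, [-0.006, -0.004, 0], [0, 0, 0]],
  [-0.125, [-0.006, -0.004, 0.003], [0, 0, 0]],
  [-0.125, [-0.006, -0.004, 0.006], [0, 0, 0]],
  [-0.125, [-0.006, -0.004, 0.007], [0, 0, 0]],
  [-0.125, [-0.006, -0.004, 0.007], [0, 0, 0]],
  [-0.125, [-0.006, -0.004, 0.007], [0, 0, 0]],
  [-0.125, [-0.006, -0.004, 0.007], [0, 0, 0]],
])

```text
time_s: 6.77
ee_pos: [0.5742, -0.1859, 0.0247]
tool_rot: [[-0.018, 1.0, -0.0], [1.0, 0.018, 0.0], [0.0, -0.0, -1.0]]
wrist_force: [-0.5, -0.3, -1.2]
finger_gap: 0.0496
```

carry_out([
  [-0.125, [0, 0, 0.002], [0, 0, 0]],
  [-0.125, [0, 0, 0.002], [0, 0, 0]],
  [-0.125, [0, 0, 0.002], [0, 0, 0]],
])

```text
time_s: 7.02
ee_pos: [0.5743, -0.186, 0.0241]
tool_rot: [[-0.018, 1.0, 0.0], [1.0, 0.018, -0.0], [-0.0, 0.0, -1.0]]
wrist_force: [0.2, 0.3, -0.4]
finger_gap: 0.0494
```

carry_out([
  [-0.125, [0, 0, 0.002], [0, 0, 0]],
  [-0.125, [0, 0, 0.002], [0, 0, 0]],
  [-0.125, [0, 0, 0.002], [0, 0, 0]],
])

```text
time_s: 7.27
ee_pos: [0.5743, -0.186, 0.0235]
tool_rot: [[-0.019, 1.0, 0.0], [1.0, 0.019, -0.0], [-0.0, 0.0, -1.0]]
wrist_force: [-0.6, -0.5, -0.9]
finger_gap: 0.0493
```

carry_out([
  [-0.125, [0, 0, -0.001], [0, 0, 0]],
  [-0.05, [0, 0, -0.001], [0, 0, 0]],
  [0.0, [-0.002, 0, -0.001], [0, 0, 0]],
  [0.05, [-0.003, 0, -0.001], [0, 0, 0]],
  [0.1, [-0.004, 0, -0.001], [0, 0, 0]],
  [0.15, [-0.006, 0, -0.001], [0, 0, 0]],
  [0.18, [-0.008, 0, -0.001], [0, 0, 0]],
  [0.18, [-0.008, 0, -0.001], [0, 0, 0]],
  [0.18, [-0.008, 0, -0.001], [0, 0, 0]],
  [0.18, [-0.008, 0, -0.001], [0, 0, 0]],
])

```text
time_s: 8.1
ee_pos: [0.5743, -0.1885, 0.0238]
tool_rot: [[-0.018, 1.0, -0.0], [1.0, 0.018, -0.0], [-0.0, -0.0, -1.0]]
wrist_force: [-0.3, -0.4, -0.6]
finger_gap: 0.0365
```

```bash
cat > look.py <<'E'
from h import *
import pickle,sys
tag,w=sys.argv[1],int(sys.argv[2]);a=list(map(int,sys.argv[3:7]))
st=bot.state();print(st["ee_pos"],np.array(st["tool_rot"]).round(4).tolist(),st["wrist_force"],st["moment"])
o=np.zeros((400,800,3),np.uint8)
for k,(n,x,y) in enumerate((("top",a[0],a[1]),("side",a[2],a[3]))):
    s=snap(n);pickle.dump(s,open(n+tag+".pkl","wb"));o[:,400*k:400*k+400]=cv2.resize(s["pixels"][y:y+w,x:x+w],(400,400),interpolation=cv2.INTER_CUBIC)
cv2.imwrite(f"pics/{tag}.png",o)
E
python3 look.py k1 40 315 210 300 258
```

```text
[ 0.57425197 -0.18850888  0.0237611 ] [[-0.0184, 0.9998, -0.0], [0.9998, 0.0184, -0.0001], [-0.0001, -0.0, -1.0]] [-0.3499447  -0.37234857 -0.62935515] [-0.08335553 -0.07407451  0.01967869]
```

View pics/k1.png

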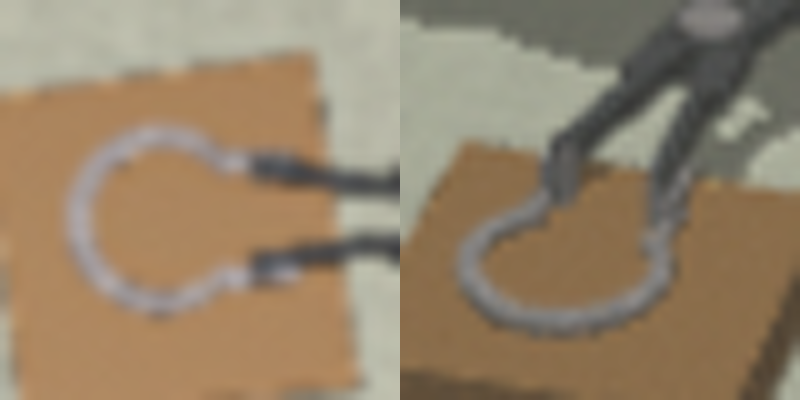

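The jaws bear on both ears and the ring is opening. Jaw front is at top-crop x ≈ 250, about 26 mm from the ring's centre. I'll go on to the stop.

carry_out([
  [0.24, [-0.002, 0, 0], [0, 0, 0]],
  [0.3, [-0.004, 0, 0], [0, 0, 0]],
  [0.36, [-0.006, 0, 0], [0, 0, 0]],
  [0.42, [-0.008, 0, 0], [0, 0, 0]],
  [0.46, [-0.008, 0, 0], [0, 0, 0]],
  [0.46, [-0.008, 0, 0], [0, 0, 0]],
  [0.46, [-0.008, 0, 0], [0, 0, 0]],
  [0.46, [-0.008, 0, 0], [0, 0, 0]],
  [0.46, [-0.008, 0, 0], [0, 0, 0]],
])

```text
time_s: 8.95
ee_pos: [0.5743, -0.1908, 0.0238]
tool_rot: [[-0.019, 1.0, 0.0], [1.0, 0.019, -0.0], [-0.0, 0.0, -1.0]]
wrist_force: [0.6, -0.2, -0.6]
finger_gap: 0.0254
```

carry_out([
  [0.46, [0, 0, -0.003], [0, 0, 0]],
  [0.46, [0, 0, -0.01], [0, 0, 0]],
  [0.46, [0, 0, -0.025], [0, 0, 0]],
  [0.46, [0, 0, -0.05], [0, 0, 0]],
  [0.46, [0, 0, -0.1], [0, 0, 0]],
  [0.46, [0, 0, -0.16], [0, 0, 0]],
  [0.46, [0, 0, -0.23], [0, 0, 0]],
  [0.46, [0, 0, -0.3], [0, 0, 0]],
  [0.46, [0, 0, -0.37], [0, 0, 0]],
  [0.46, [0, 0, -0.44], [0, 0, 0]],
  [0.46, [0, 0, -0.51], [0, 0, 0]],
  [0.46, [0, 0, -0.57], [0, 0, 0]],
  [0.46, [0, 0, -0.62], [0, 0, 0]],
  [0.46, [0, 0, -0.66], [0, 0, 0]],
  [0.46, [0, 0, -0.69], [0, 0, 0]],
  [0.46, [0, 0, -0.7], [0, 0, 0]],
  [0.46, [0, 0, -0.7], [0, 0, 0]],
  [0.46, [0, 0, -0.7], [0, 0, 0]],
])

```text
time_s: 10.45
ee_pos: [0.5739, -0.1907, 0.2331]
tool_rot: [[-0.019, 1.0, -0.001], [1.0, 0.019, 0.0], [0.0, -0.001, -1.0]]
wrist_force: [-0.6, -0.3, -1.8]
finger_gap: 0.0254
```

```bash
python3 - <<'E'
from h import *
st=bot.state();p=np.array(st["ee_pos"]);R=np.array(st["tool_rot"])
for n in("top","side"): s=snap(n) if 0 else None
E
python3 - <<'E'
from h import *
import pickle
st=bot.state();p=np.array(st["ee_pos"]);R=np.array(st["tool_rot"]);print(p,st["wrist_force"],st["finger_gap"])
o=np.zeros((400,800,3),np.uint8)
for k,n in enumerate(("top","side")):
    s=snap(n);pickle.dump(s,open(n+"L.pkl","wb")); c=proj(s,p+R@[.125,0,.001]); x,y=(c-30).astype(int); print(n,c,x,y)
    o[:,400*k:400*k+400]=cv2.resize(s["pixels"][y:y+60,x:x+60],(400,400),interpolation=cv2.INTER_CUBIC)
cv2.imwrite("pics/L.png",o)
E
```

```text
[ 0.573882   -0.19068989  0.23309651] [-0.56096821 -0.25749932 -1.84174108] 0.02536775868418523
top [336.16773817 221.61749869] 306 191
side [315.70339058 193.11868612] 285 163
```

View pics/L.png

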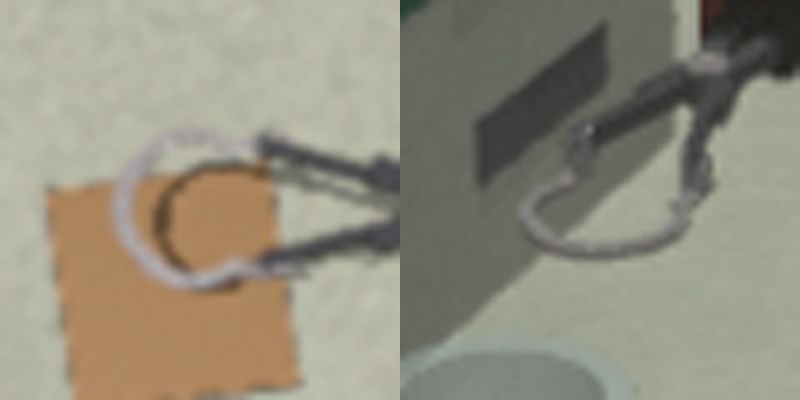

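The ring is on the pliers. In the top crop its far band is at (124, 207) and the upper ear meets the jaw at about (250, 143). In the side crop the front arc's lowest point is at about (605, 248). I'll triangulate the bore and the droop.

```bash
python3 - <<'E'
from h import *
import pickle
t=pickle.load(open("topL.pkl","rb"));s=pickle.load(open("sideL.pkl","rb"))
ft=lambda x,y:(306+(x+.5)/6.6667-.5,191+(y+.5)/6.6667-.5)
fs=lambda p:((p[0]-285+.5)*6.6667-.5+400,(p[1]-163+.5)*6.6667-.5)
for nm,c in(("far",(124,207)),("up",(190,136)),("low",(200,281)),("upear",(240,146)),("lowear",(240,266)),("upjaw",(263,141)),("lowjaw",(263,263))):
    print(nm,[(z,np.round(onz(t,ft(*c),z)[:2],4).tolist(),np.round(fs(proj(s,onz(t,ft(*c),z)))).tolist()) for z in(.215,.222,.229,.236)])
st=bot.state();R=np.array(st["tool_rot"]);p=np.array(st["ee_pos"])
b=onz(t,ft(194,208),.230);print("bore",b,"in tool",R.T@(b-p))
# local pixel intensity along side column near the front arc
g=s["pixels"].astype(int)
for x in (313,316,319): print(x,[g[y,x].tolist() for y in range(193,206)])
E
```

```text
far [(0.215, [0.5729, -0.0409], [566.0, 291.0]), (0.222, [0.572, -0.0409], [568.0, 269.0]), (0.229, [0.5712, -0.0409], [570.0, 248.0]), (0.236, [0.5704, -0.0408], [572.0, 226.0])]
up [(0.215, [0.5961, -0.0612], [527.0, 248.0]), (0.222, [0.5951, -0.061], [529.0, 227.0]), (0.229, [0.5941, -0.0609], [531.0, 206.0]), (0.236, [0.5931, -0.0607], [533.0, 185.0])]
low [(0.215, [0.5501, -0.0655], [675.0, 270.0]), (0.222, [0.5494, -0.0653], [676.0, 249.0]), (0.229, [0.5487, -0.0652], [678.0, 228.0]), (0.236, [0.548, -0.065], [680.0, 207.0])]
upear [(0.215, [0.5934, -0.0771], [560.0, 228.0]), (0.222, [0.5924, -0.0768], [562.0, 208.0]), (0.229, [0.5914, -0.0766], [564.0, 187.0]), (0.236, [0.5905, -0.0763], [566.0, 166.0])]
lowear [(0.215, [0.5552, -0.078], [677.0, 250.0]), (0.222, [0.5545, -0.0778], [679.0, 229.0]), (0.229, [0.5538, -0.0775], [680.0, 208.0]), (0.236, [0.553, -0.0772], [682.0, 187.0])]
upjaw [(0.215, [0.5952, -0.0843], [565.0, 217.0]), (0.222, [0.5942, -0.084], [567.0, 197.0]), (0.229, [0.5932, -0.0837], [569.0, 177.0]), (0.236, [0.5922, -0.0834], [571.0, 156.0])]
lowjaw [(0.215,
[... 242 characters left out ...]
0427e-05 2.72119511e-03]
313 [[97, 108, 106], [108, 121, 117], [132, 147, 145], [147, 164, 162], [149, 166, 163], [147, 164, 161], [135, 145, 144], [126, 128, 131], [97, 102, 103], [135, 149, 147], [145, 164, 160], [147, 164, 161], [147, 165, 162]]
316 [[152, 170, 168], [151, 169, 165], [149, 167, 164], [149, 167, 163], [151, 169, 165], [147, 163, 161], [133, 142, 142], [113, 114, 117], [101, 106, 106], [138, 152, 150], [149, 166, 162], [150, 167, 164], [147, 165, 162]]
319 [[149, 166, 163], [151, 169, 165], [151, 169, 165], [151, 169, 166], [148, 166, 163], [144, 158, 157], [121, 124, 125], [103, 107, 109], [117, 127, 126], [149, 166, 163], [149, 167, 163], [147, 165, 161], [148, 165, 162]]
```

The triangulated ring height is about 0.230 at the far side, and kinematics put it at about 0.2325 at the jaws. That matches the stated droop of about 4°. The bore is about 128 mm ahead of the TCP. I'll carry it towards the axle and tilt the hand 4° nose-up to level the ring.

carry_out([
  [0.46, [0.02, 0, 0], [0, 0, 0]],
  [0.46, [0.06, -0.005, 0], [0, 0.002, 0]],
  [0.46, [0.12, -0.01, 0], [0, 0.005, 0]],
  [0.46, [0.19, -0.018, 0], [0, 0.008, 0]],
  [0.46, [0.26, -0.025, 0], [0, 0.011, 0]],
  [0.46, [0.33, -0.033, 0], [0, 0.014, 0]],
  [0.46, [0.4, -0.04, 0], [0, 0.017, 0]],
  [0.46, [0.47, -0.047, 0], [0, 0.02, 0]],
  [0.46, [0.54, -0.054, 0], [0, 0.0222, 0]],
  [0.46, [0.61, -0.061, 0], [0, 0.0222, 0]],
  [0.46, [0.68, -0.068, 0], [0, 0.0222, 0]],
  [0.46, [0.75, -0.075, 0], [0, 0.0222, 0]],
  [0.46, [0.81, -0.08, 0], [0, 0.0222, 0]],
  [0.46, [0.86, -0.0827, 0], [0, 0.0222, 0]],
  [0.46, [0.89, -0.0827, 0], [0, 0.0222, 0]],
  [0.46, [0.9, -0.0827, 0], [0, 0.0222, 0]],
  [0.46, [0.9, -0.0827, 0], [0, 0.0222, 0]],
  [0.46, [0.9, -0.0827, 0], [0, 0.0222, 0]],
])

```text
time_s: 12.05
ee_pos: [0.5444, 0.0782, 0.2336]
tool_rot: [[-0.018, 1.0, -0.001], [0.997, 0.018, 0.069], [0.069, -0.0, -0.998]]
wrist_force: [0.6, -0.8, -1.6]
finger_gap: 0.0251
```

```bash
python3 - <<'E'
from h import *
print(frac((.5432,.1264,.203)),np.array(bot.state()["tool_rot"]).round(4).tolist())
E
```

```text
([0.1533, -0.0012, 0.113], array([0.54443367, 0.0781965 , 0.23364554]), array([ 0.61, -0.84, -1.55]), 0.025082249005607724, 12.05) [[-0.018, 0.9998, -0.0015], [0.9974, 0.0181, 0.0692], [0.0692, -0.0002, -0.9976]]
```

carry_out([
  [0.46, [0.05, 0, 0], [0, 0, 0]],
  [0.46, [0.1, -0.001, 0], [0, 0, 0]],
  [0.46, [0.14, -0.001, 0], [0, 0, 0]],
  [0.46, [0.153, -0.001, 0.03], [0, 0, 0]],
  [0.46, [0.153, -0.001, 0.07], [0, 0, 0]],
  [0.46, [0.153, -0.001, 0.1], [0, 0, 0]],
  [0.46, [0.153, -0.001, 0.113], [0, 0, 0]],
  [0.46, [0.153, -0.001, 0.113], [0, 0, 0]],
  [0.46, [0.153, -0.001, 0.113], [0, 0, 0]],
  [0.46, [0.153, -0.001, 0.113], [0, 0, 0]],
])

```text
time_s: 12.88
ee_pos: [0.5436, 0.1265, 0.2033]
tool_rot: [[-0.018, 1.0, -0.001], [0.997, 0.018, 0.07], [0.07, 0.0, -0.998]]
wrist_force: [-0.2, -0.7, -1.2]
finger_gap: 0.0254
```

```bash
cat > lk2.py <<'E'
from h import *
import pickle,sys
tag=sys.argv[1]
st=bot.state();p=np.array(st["ee_pos"]);R=np.array(st["tool_rot"]);print(p.round(4),st["wrist_force"].round(2),st["finger_gap"])
o=np.zeros((400,800,3),np.uint8);info={}
for k,n in enumerate(("top","side")):
    s=snap(n); c=proj(s,p+R@[.128,0,.001]); x,y=(c-20).astype(int); s["xy"]=(x,y);pickle.dump(s,open(n+tag+".pkl","wb")); print(n,c,x,y,"axle end",(proj(s,(.5408,.2542,.177))-[x,y]+.5)*10-.5+[400*k,0])
    o[:,400*k:400*k+400]=cv2.resize(s["pixels"][y:y+40,x:x+40],(400,400),interpolation=cv2.INTER_CUBIC)
cv2.imwrite(f"pics/{tag}.png",o)
E
python3 lk2.py A
```

```text
[0.5436 0.1265 0.2033] [-0.22 -0.74 -1.15] 0.025392530375274742
top [183.43322781 232.70742706] 163 212 axle end [249.24226125 229.59528801]
side [238.54514782 294.1735649 ] 218 274 axle end [633.55909322 391.29434561]
```

View pics/A.png

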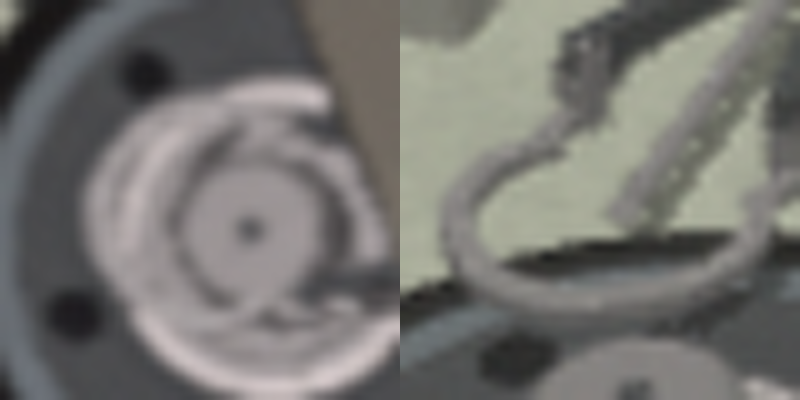

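The ring hangs above the axle. In the side crop its far arc is lowest at about (605, 298) and its left band is at x ≈ 452. In the top crop its far edge is at x ≈ 90. I'll sharpen this by differencing against the first pictures.

```bash
python3 - <<'E'
from h import *
import pickle
st=bot.state();p=np.array(st["ee_pos"]);R=np.array(st["tool_rot"])
D={}
for n in("top","side"):
    a=pickle.load(open(n+"A.pkl","rb"));b=pickle.load(open(n+"0.pkl","rb"))
    D[n]=(a,a["pixels"].astype(int)-b["pixels"].astype(int))
a,d=D["top"]
print("top signed diff cols 166..184"); 
for y in range(226,241,2): print(y,d[y,166:185].mean(1).astype(int).tolist())
print("pred far mid px",proj(a,p+R@[.1498,0,.0018]),"inner",proj(a,p+R@[.1473,0,.0018]),"outer",proj(a,p+R@[.1523,0,.0018]))
a,d=D["side"]
print("side rows: abs diff, cols 218..262")
for y in range(292,308): print(y,np.abs(d[y,218:262]).mean(1).astype(int).tolist())
print("pred far mid",proj(a,p+R@[.1498,0,.0018]))
E
```

```text
top signed diff cols 166..184
226 [7, 5, 7, 5, 5, 3, 6, 24, 55, 79, 75, 44, 19, 12, 12, 12, 2, -19, -41]
228 [5, 5, 4, 6, 2, 6, 30, 64, 85, 63, 24, 10, 10, 11, 10, -4, -26, -34, -20]
230 [4, 5, 4, 4, 6, 32, 72, 89, 60, 19, 9, 11, 10, 10, 5, -9, -9, 5, 11]
232 [6, 6, 5, 3, 11, 48, 83, 86, 41, 11, 10, 12, 9, 2, -12, -7, 7, 10, 10]
234 [5, 5, 5, 3, 9, 43, 79, 76, 28, 4, 10, 12, 6, -13, -20, 3, 11, 12, 11]
236 [5, 5, 4, 4, 5, 32, 69, 73, 23, -2, 4, 10, 10, 6, 1, 5, 10, 10, 10]
238 [7, 4, 5, 4, 2, 7, 39, 65, 39, -3, -12, 4, 10, 9, 1, -8, -2, 7, 11]
240 [5, 4, 6, 6, 5, 4, 5, 18, 21, 0, -16, -10, 0, 7, 9, 5, -2, -5, 3]
pred far mid px [172.77477192 232.49805637] inner [173.99132127 232.51888384] outer [171.55770503 232.47721894]
side rows: abs diff, cols 218..262
292 [14, 13, 11, 11, 7, 8, 17, 25, 42, 46, 10, 13, 14, 11, 12, 11, 11, 11, 11, 12, 10, 10, 10, 7, 8, 7, 8, 8, 8, 9, 12, 11, 10, 9, 7, 2, 9, 25, 30, 44, 50, 15, 11, 12]
293 [10, 13, 11, 10, 3, 12, 15, 43, 49, 9, 12, 11, 11, 11, 11, 12, 13, 14, 11, 12, 11, 11, 8, 8, 7, 5, 6, 8, 10, 11, 11, 13, 13, 8, 9, 18, 20, 31, 47, 47, 15, 12, 12
[... 1587 characters left out ...]
 34, 37, 16, 11, 11, 5, 19, 13, 7, 12, 9, 9, 6, 8, 7, 7, 0]
304 [1, 3, 4, 3, 4, 4, 4, 2, 2, 10, 9, 4, 7, 20, 22, 31, 41, 44, 57, 58, 43, 37, 36, 31, 28, 23, 23, 21, 17, 7, 5, 16, 16, 16, 5, 5, 5, 5, 6, 6, 5, 6, 6, 6]
305 [2, 2, 1, 3, 6, 8, 8, 8, 7, 6, 1, 4, 5, 20, 21, 21, 22, 24, 22, 21, 19, 20, 21, 21, 20, 15, 13, 9, 2, 18, 17, 16, 13, 8, 5, 5, 8, 4, 8, 7, 5, 5, 0, 13]
306 [5, 6, 6, 8, 6, 8, 9, 6, 9, 7, 6, 6, 6, 9, 11, 15, 15, 17, 14, 11, 11, 13, 8, 7, 5, 3, 12, 1, 19, 16, 16, 6, 5, 6, 4, 6, 6, 6, 6, 4, 7, 5, 4, 3]
307 [6, 7, 8, 7, 7, 8, 8, 6, 6, 7, 2, 2, 3, 5, 5, 6, 5, 7, 4, 7, 3, 5, 6, 7, 4, 9, 6, 9, 8, 2, 6, 5, 3, 4, 4, 3, 7, 4, 5, 5, 4, 5, 5, 17]
pred far mid [230.24154486 301.77850964]
```

```bash
python3 - <<'E'
from h import *
import pickle
st=bot.state();p=np.array(st["ee_pos"]);R=np.array(st["tool_rot"])
L=lambda n:(pickle.load(open(n+"A.pkl","rb")),pickle.load(open(n+"0.pkl","rb")))
a,b=L("top");d=(a["pixels"].astype(int)-b["pixels"]).mean(2).astype(int);v=a["pixels"].mean(2).astype(int)
for c in(180,182,184,186): print("top col",c,"rows216-228 diff",d[216:229,c].tolist(),"val",v[216:229,c].tolist());print("    rows 236-252",d[236:253,c].tolist(),"val",v[236:253,c].tolist())
print("pred centerline rows",[proj(a,p+R@[q,0,.0018]).round(2).tolist() for q in(.1275,.135,.1498)], "axle",proj(a,(.5408,.2542,.177)))
print("pred lateral mid bands",proj(a,p+R@[.1275,.0216,.0018]),proj(a,p+R@[.1275,-.0216,.0018]))
a,b=L("side");v=a["pixels"].mean(2).astype(int)
for y in(288,290,292,294,296): print("side row",y,"c218-232",v[y,218:233].tolist(),"c246-262",v[y,246:263].tolist())
print("pred side lateral mids",proj(a,p+R@[.1275,.0216,.0018]),proj(a,p+R@[.1275,-.0216,.0018]),"ctr",proj(a,p+R@[.1275,0,.0018]))
E
```

```text
top col 180 rows216-228 diff [6, 5, 3, 3, 7, 33, 57, 38, 9, 8, 12, 10, 10] val [76, 74, 64, 59, 64, 95, 138, 155, 163, 181, 178, 158, 145]
    rows 236-252 [1, 0, 1, 6, 9, 13, 25, 31, 15, 6, 12, 13, 10, 6, 5, 7, 5] val [129, 127, 132, 143, 148, 152, 160, 164, 162, 169, 189, 188, 151, 95, 72, 74, 75]
top col 182 rows216-228 diff [6, 6, 5, 6, 13, 33, 25, -2, -2, 9, 2, -15, -26] val [76, 76, 76, 76, 85, 119, 154, 164, 164, 157, 140, 120, 106]
    rows 236-252 [10, 4, -2, -1, -2, 2, 8, 20, 20, 8, 9, 11, 12, 10, 8, 7, 7] val [145, 134, 122, 121, 121, 136, 148, 159, 160, 148, 158, 180, 192, 163, 104, 74, 74]
top col 184 rows216-228 diff [3, 6, 5, 6, 3, -6, -15, 0, 6, -10, -41, -45, -20] val [74, 76, 74, 75, 93, 131, 158, 167, 152, 126, 94, 86, 99]
    rows 236-252 [10, 11, 11, 10, 3, -16, -21, 12, 19, 0, 5, 11, 11, 13, 11, 7, 7] val [151, 151, 149, 145, 127, 103, 111, 153, 159, 137, 138, 154, 175, 191, 163, 97, 73]
top col 186 rows216-228 diff [5, 6, 5, 6, 6, 4, 0, 2, -10, -32, -17, 1, 9] val [74, 73, 73, 82, 124, 169, 158, 144, 125, 105, 115, 119, 124]
    rows 236-252 [10, 10, 10, 11, 10
[... 689 characters left out ...]
 139, 165]
side row 292 c218-232 [166, 164, 161, 161, 157, 143, 135, 126, 109, 104, 141, 162, 165, 163, 163] c246-262 [108, 133, 167, 166, 164, 162, 158, 151, 141, 127, 124, 108, 102, 136, 163, 165, 162]
side row 294 c218-232 [164, 163, 160, 154, 137, 132, 126, 113, 142, 167, 163, 163, 164, 163, 160] c246-262 [164, 167, 166, 168, 166, 157, 137, 132, 131, 123, 122, 151, 163, 163, 166, 168, 169]
side row 296 c218-232 [162, 164, 165, 157, 129, 137, 140, 139, 165, 164, 162, 163, 166, 167, 164] c246-262 [156, 155, 156, 155, 155, 156, 144, 127, 128, 122, 158, 162, 163, 164, 168, 170, 169]
pred side lateral mids [226.2752224  290.92392957] [251.16775316 297.84989697] ctr [238.60135007 294.35283184]
```

The differenced pictures put the bore at about (0.5417, 0.2540), against the axle at (0.5408, 0.2542). The kinematics agree to within about 0.5 mm. I'll shift −0.8 mm in x and lower to just above the axle end.

carry_out([
  [0.46, [0, -0.0027, 0], [0, 0, 0]],
  [0.46, [-0.002, -0.0027, 0.03], [0, 0, 0]],
  [0.46, [-0.004, -0.0027, 0.06], [0, 0, 0]],
  [0.46, [-0.006, -0.0027, 0.085], [0, 0, 0]],
  [0.46, [-0.0067, -0.0027, 0.095], [0, 0, 0]],
  [0.46, [-0.0067, -0.0027, 0.0965], [0, 0, 0]],
  [0.46, [-0.0067, -0.0027, 0.0965], [0, 0, 0]],
  [0.46, [-0.0067, -0.0027, 0.0965], [0, 0, 0]],
  [0.46, [-0.0067, -0.0027, 0.0965], [0, 0, 0]],
])

```text
time_s: 13.73
ee_pos: [0.5428, 0.127, 0.1745]
tool_rot: [[-0.018, 1.0, -0.001], [0.997, 0.018, 0.07], [0.07, 0.001, -0.998]]
wrist_force: [-0.2, 0.0, -0.7]
finger_gap: 0.0254
```

```bash
python3 lk2.py B
```

```text
[0.5428 0.127  0.1745] [-0.2   0.01 -0.66] 0.025371090096382377
top [186.59902983 234.41426252] 166 214 axle end [219.24226125 209.59528801]
side [240.58042126 310.05936481] 220 290 axle end [613.55909322 231.29434561]
```

View pics/B.png

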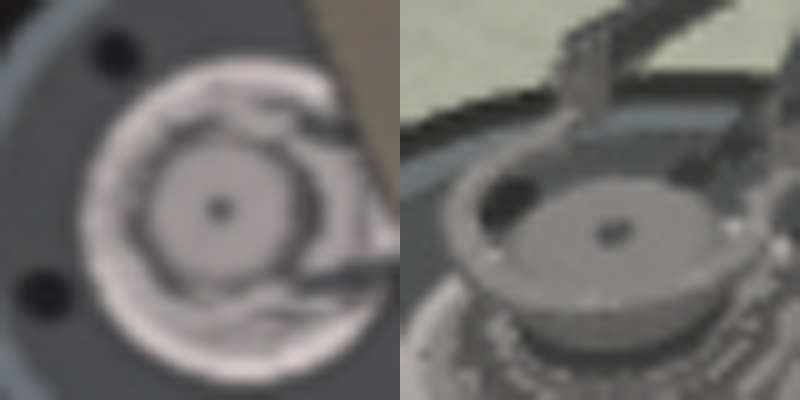

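The ring is centred around the axle end. In the side crop the dimple is at (613, 232) and the ring's inner edges are at about 480 and 750. I'll lower slowly in two stages and watch the force.

carry_out([
  [0.46, [-0.001, 0, 0.004], [0, 0, 0]],
  [0.46, [-0.0015, 0, 0.01], [0, 0, 0]],
  [0.46, [-0.002, 0, 0.016], [0, 0, 0]],
  [0.46, [-0.0025, 0, 0.022], [0, 0, 0]],
  [0.46, [-0.0028, 0, 0.026], [0, 0, 0]],
  [0.46, [-0.0028, 0, 0.026], [0, 0, 0]],
  [0.46, [-0.0028, 0, 0.026], [0, 0, 0]],
])

```text
time_s: 14.42
ee_pos: [0.5425, 0.1266, 0.1662]
tool_rot: [[-0.018, 1.0, -0.002], [0.997, 0.019, 0.07], [0.07, -0.0, -0.998]]
wrist_force: [0.3, 0.2, -2.8]
finger_gap: 0.0257
```

carry_out([
  [0.46, [-0.0004, 0.0006, 0.005], [0, 0, 0]],
  [0.46, [-0.0008, 0.0006, 0.011], [0, 0, 0]],
  [0.46, [-0.0012, 0.0006, 0.017], [0, 0, 0]],
  [0.46, [-0.0015, 0.0006, 0.022], [0, 0, 0]],
  [0.46, [-0.0017, 0.0006, 0.0237], [0, 0, 0]],
  [0.46, [-0.0017, 0.0006, 0.0237], [0, 0, 0]],
  [0.46, [-0.0017, 0.0006, 0.0237], [0, 0, 0]],
  [0.46, [-0.0017, 0.0006, 0.0237], [0, 0, 0]],
  [0.46, [-0.0017, 0.0006, 0.0237], [0, 0, 0]],
])

```text
time_s: 15.17
ee_pos: [0.5427, 0.1266, 0.1592]
tool_rot: [[-0.018, 1.0, -0.001], [0.997, 0.019, 0.07], [0.07, 0.0, -0.998]]
wrist_force: [-0.4, 0.7, -1.4]
finger_gap: 0.0256
```

```bash
python3 lk2.py C; python3 - <<'E'
from h import *
import pickle
s=pickle.load(open("sideC.pkl","rb"));x,y=s["xy"];t=pickle.load(open("topC.pkl","rb"));X,Y=t["xy"]
o=np.zeros((600,800,3),np.uint8)
o[:,:400]=cv2.resize(t["pixels"][Y-8:Y+52,X:X+40],(400,600),interpolation=cv2.INTER_CUBIC)
big=cv2.resize(s["pixels"][y:y+40,x:x+40],(800,800),interpolation=cv2.INTER_CUBIC)[100:700]
cv2.imwrite("pics/C2.png",big)
st=bot.state();p=np.array(st["ee_pos"]);R=np.array(st["tool_rot"])
for n,q in(("bore",[.1276,0,.002]),("far",[.1502,0,.003]),("L",[.1276,.0216,.002]),("R",[.1276,-.0216,.002])):
    w=p+R@q;c=((proj(s,w)-[x,y]+.5)*20-.5-[0,100]);print(n,w.round(4),c.round())
for z in(.166,.169,.163): print("axle front at",z,((proj(s,(.5408,.2717,z))-[x,y]+.5)*20-[0,100]).round())
E
```

```text
[0.5427 0.1266 0.1592] [-0.36  0.7  -1.36] 0.025618407288212942
top [188.53272625 235.13062261] 168 215 axle end [199.24226125 199.59528801]
side [241.67361418 317.96146459] 221 297 axle end [603.55909322 161.29434561]
bore [0.5404 0.254  0.1661] [426. 337.]
far [0.54   0.2766 0.1667] [264. 505.]
L [0.562  0.2544 0.1661] [186. 266.]
R [0.5188 0.2536 0.1661] [671. 409.]
axle front at 0.166 [293. 472.]
axle front at 0.169 [289. 440.]
axle front at 0.163 [296. 503.]
```

View pics/C2.png

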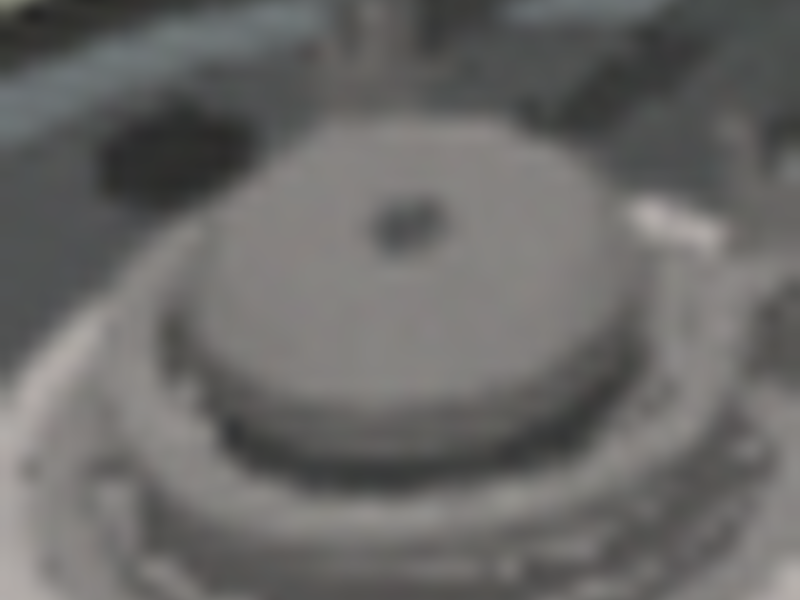

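The ring surrounds the axle with a visible gap on all sides seen. In the crop its far band is at (264, ~503) against a predicted (264, 505), and its sides are centred on x ≈ 415 against the axle's ≈ 415. Ring height is 0.166 to 0.167 and no contact force shows, so I'm handing in.

```bash
python3 -c "
from workcell import bot
print(bot.job_done()); s=bot.state(); print(s['ee_pos'],s['wrist_force'],s['finger_gap'],s['time_s'])"
```

```text
the job is handed in; nothing more can be done
None
the job is handed in; nothing more can be done
```

I took the black pliers, put their jaws into the ring's gap on the carton and squeezed them to the stop. I then lifted the ring, tilted the hand 4° nose-up to level it, and lowered it over the axle to the groove. The job is handed in at about 15 s, with the pliers still squeezed.

- **Height and squeeze:** the middle of the ring is at about 166–167 mm, against the groove middle at 166 mm. The handles are at 25.6 mm.
- **Centring:** the bore is at about (0.540, 0.254), within 0.5 mm of the measured axle (0.5408, 0.2542). The last side picture shows a gap round the parts of the ring it sees. The left gap looks slightly wider than the right.
- **Force:** the wrist force stayed under 3 N while lowering, with no upward push from the axle.
- **Level:** this is my least certain check. My droop measurements varied between about 2.5° and 3.6°, against the stated 4°, so the ring is probably level to about 1–1.5°. The last picture fits a level ring.
- **Not checked:** in the final pose I did not view the top picture, so the ears' side of the ring was not seen. I also did not re-check the other things on the table at the end; none was near the path.

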